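# Load the weld coupon under the jig's spring clip

## Task

Clamp the weld coupon in the jig: hold the spring clip's thumb plate down with one fingertip so that the jaw stays up, and with the other fingertip push the coupon along the bed beneath the jaw until it is fully home against the end stop. Only then let go of the thumb plate so that the jaw comes down on the coupon, and draw clear. Press and push only: do not lift or tip the coupon, and leave the other things on the bench where they are.

Things in the scene. Friction and masses are not known exactly. Their poses are not given: they have to be found in the camera images.
- jig: Weld-coupon jig bolted to the bench; origin under its base plate at bench level, x along the push direction to the end stop, z up. Base plate x -95 to 95, y -50 to +90 mm, 10 mm thick. On it a flat bed, 22 mm above the bench, from x = -90 mm to the stop, open above and behind, between two guide rails 53 mm apart (y = -26.5 to +26.5 mm) and 6 mm high above the bed.
- stop (a point): Middle of the end stop's face, at bed height (22 mm above the bench), x = +70 mm in the jig's frame. The stop is a bar across the bed, 12 mm thick, its top 36 mm above the bench. The coupon is home when its front edge lies on this face.
- hinge (a point): Middle of the clip's hinge pin, which runs along the jig's x between two lugs at x = -64 and +66 mm: at y = -38 mm, 36 mm above the bench (lug tops at 43 mm).
- coupon: Steel weld coupon, a flat plate 50 x 50 x 12 mm, about 0.24 kg, with a weld bead (2 mm proud) along the middle of its top. Lies on the bed between the rails, short of the jaw, its x along the jig's x within a degree or so. Origin at the centre of its underside; x = +45 mm in the jig's frame when home.
- clip (a joint): Angle of the see-saw spring clip, rad; pressing the thumb plate raises the jaw. 0 = at rest, empty: the jaw hangs 3 to 8 mm over the bed and blocks the coupon. About 0.26: jaw resting on the coupon. Above 0.36 the coupon passes freely. 0.50: thumb plate level, its top 4 mm above the bed, so an equally low fingertip meets the coupon's rear edge. 0.62: end of travel. Spring: 5 N at rest, 9 N at 0.50.
- thumb_plate (a point): The clip's thumb plate, steel, 114 mm long (along the jig's x) and 34 mm wide, on the far side of the hinge from the coupon; turns with the clip. This point is the middle of its upper face; at x = 0, y = -71 mm in the jig's frame when level. At rest it slopes up outwards at 0.5 rad. A fingertip may press anywhere along it and slide along it.
- jaw (a point): The clip's jaw: an arm with a copper shoe 19 mm long (x) and 14 mm wide, reaching over the coupon's edge on the thumb plate's side of the bed. This point is the middle of the shoe's underside, x = +47.5 mm and about y = -15 mm in the jig's frame; turns with the clip.
- blanks: Bystander: two flat plain steel blanks 64 x 34 x 8 mm, one on the other, lying on the jig's base plate beside the bed (side away from the clip). Origin at the underside.
- tube_offcut: Bystander: square tube offcut, 40 x 40 x 60 mm, standing on the bench near the jig. Origin at the underside.
- magnet_square: Bystander: triangular magnetic welding square, 90 mm long, 90 mm high, standing on the bench near the jig. Origin at the underside.
- wire_brush: Bystander: wire brush lying on the bench.
- chipping_hammer: Bystander: chipping hammer, 250 mm long, lying on the bench.
- spray_can: Bystander: spray can, 65 mm across and 190 mm high, standing on the bench. Origin at the underside.
- grinder: Bystander: angle grinder, 340 mm long, lying on the bench.
Things that resemble listed ones, but are neither listed nor needed, are in the scene too. What is shaped like the coupon but purple is not meant.

How it is judged:
By the outcome, as a careful person would: the job done as asked, in the order asked, and still so for the second after the job is handed in, with the robot touching nothing.
It also fails if it takes over 35 s, if anything falls off the work surface, if the arm or the gripper's body presses on something with over 40 N, if the wrist force passes 120 N, or if a joint passes its speed limit or range.

## Robot

A 7-joint arm with a two-finger parallel gripper is mounted at the origin on the work surface. World frame = base frame: x ahead of the robot, y to its left, z up, the work surface at z = 0. Lengths are in m, angles in rad, forces in N, time in s.
With the tool pointing down it reaches from about 0.4 to 0.9 m from the base axis. Payload 5.5 kg.
Tool frame: the origin (TCP) lies at the very end of the fingers, on their centre line; the grasp point (between the pads) lies 19 mm behind it; z points along the fingers, y is the line along which they close (so a half turn about z gives the same grasp; the last joint's range is limited). The gripper opens to 92 mm and grips with 3 to 60 N. Pads are 19 mm wide; open, the fingers measure 130 mm over their backs; the gripper's body (75 mm by 190 mm) begins 47 mm behind the grasp point.
Start: joints at [-0.925, 0.501, -0.427, 1.55, 0.221, 1.138, -0.21], TCP at [0.243, 0.603, 0.227] pointing down, gripper open.
Joint ranges: [-2.88, 2.88], [-0.31, 2.03], [-1.54, 1.56], [0.2, 2.42], [-1.41, 4.55], [0.19, 2.02], [-2.57, 2.57]. Speed limits (rad/s): [2.57, 2.57, 3.14, 3.14, 3.14, 3.14, 3.14].

## Interface

Orientations are given as a 3x3 rotation matrix whose columns are the frame's x, y, z axes.
In Python, from cell import arm gives the robot as it stands. Calls block until the motion is done:
- arm.move_to(position, orientation): joint-space move of the TCP to a pose.
- arm.move_linear(position, frame=None, speed=0.15): straight line of the TCP; frame=None keeps the orientation; speed is the mean speed in m/s.
- arm.move_joints(angles): joint-space move.
- arm.grip(opening): opening from 0.0 (shut) to 1.0 (fully open); the grip force is fixed at half the most; returns when the fingers have stopped.
- arm.pause(seconds).
- arm.solve_ik(position, orientation): joint angles nearest the present ones, or None.
- arm.state(): the state.
- arm.snapshot(name): name is "scene" or "top" or "wrist"; returns (picture, depth): 480x640x3 uint8, red, green, blue; 480x640 float32, m along the optical axis (not along the pixel's ray), 0 where there is no reading.
- arm.camera_info(name): a dict with "camera_matrix" (3x3 intrinsics, pixels), "view" (4x4, takes a point from world to camera coordinates); the wrist camera has in their place "hand_eye" (4x4, takes a point from camera to tool coordinates, whose origin is the TCP and whose axes are the flange's). Camera axes: x right, y up, looking along -z (the intrinsics and any distortion apply to the point x, -y, -z); pixel columns grow to the right and rows downward; lengths in m; the calibration is good to about 2 mm. A picture is of the moment at which its call begins: read the wrist's pose just before it. camera_info takes no time and is no camera call.
A pose or a line that the arm cannot do raises arm.IKError and nothing moves.
- arm.sign_off(): hands the job in; it is judged then, once.
Trained networks look in the newest picture that a camera, given by its name, has taken for a name from the list of things; names that differ only in an ending like _2 or _b are one class to them, and where a whole thing is asked for, a point or a joint stands for the part that bears it (a point fixed in the world has none). Each returns a list of dicts, best first, with "score" (0 to 1); they miss things now and then, are a little off and sometimes report something else, mostly with a low value. They report only what shows in the picture. A call takes as long as a camera call. They do not tell look-alikes from the thing itself.
- arm.recognise(thing, camera): "box" ([left, top, right, bottom] in pixels, round what is visible of it).
- arm.trace(thing, camera): "region" (480x640 bool, what is visible of it) and "box" ([left, top, right, bottom] in pixels, round what is visible of it).
The state is a dict: "clock": time; "joints": joint angles; "dq": joint speeds; "joint_efforts": joint torques, N m; "eef_pos": TCP position; "orientation": TCP orientation; "force": force on the tool from outside, world axes, zero at the start; "moment": the same for the moment, N m; "width": opening from 0.0 (shut) to 1.0 (fully open); "gripper_force": force on a finger pad.
Only numpy, scipy, OpenCV 4.12 (cv2) and the standard library are available. Lean on these libraries where they do the work, as an engineer would, in place of code of your own. Each camera call takes 0.05 s, during which the arm holds its last target. There are 200 camera calls.

## Working session

There is one attempt and no reset: what is moved stays moved. The work goes in short steps, each a Python script; the robot and the scene stay as the last script left them, time stands still between calls to the robot, and variables do not carry over. Pictures are saved under pics/ and viewed, at most 10 in all, crops included, and the job is handed in when it is done.

```bash
ls; mkdir -p pics; python3 - <<'E'
from cell import arm
import cv2,numpy as np
s=arm.state();print(s['clock'],s['eef_pos'],s['orientation'],s['force'],s['width'])
ims=[]
for n in("scene","top"):
    p,d=arm.snapshot(n);np.savez(f'pics/{n}0.npz',p=p,d=d)
    cv2.imwrite(f'pics/{n}0.png',p[...,::-1])
    ci=arm.camera_info(n);print(n,{k:np.round(v,4).tolist() if not isinstance(v,str) else v for k,v in ci.items()})
    for t in("jig","coupon","thumb_plate","jaw","blanks","tube_offcut","magnet_square"):
        for r in arm.recognise(t,n)[:3]:print(n,t,np.round(r['box']),round(r['score'],2))
print(arm.camera_info("wrist"))
E
```

```text
pics
0.0 [0.24257238 0.60227399 0.22566288] [[-9.27653363e-01  3.73441592e-01 -7.84629836e-04]
 [ 3.73442413e-01  9.27651605e-01 -1.80678269e-03]
 [ 5.31353226e-05 -1.96908209e-03 -9.99998060e-01]] [0.54792935 0.16637441 0.05393893] 1.0016834765175051
scene {'camera_matrix': [[512.8706, 0.0, 316.2861], [0.0, 512.8706, 232.9848], [0.0, 0.0, 1.0]], 'view': [[-0.5896, 0.8075, 0.0188, 0.3197], [-0.5104, -0.3905, 0.7662, 0.2236], [0.626, 0.4421, 0.6424, -1.4734], [0.0, 0.0, 0.0, 1.0]]}
scene jig [309. 222. 414. 306.] 0.83
scene jig [344. 243. 374. 268.] 0.19
scene coupon [344. 243. 372. 266.] 0.75
scene coupon [337. 205. 358. 223.] 0.74
scene coupon [398. 220. 426. 239.] 0.65
scene thumb_plate [310. 223. 359. 270.] 0.73
scene jaw [308. 220. 357. 271.] 0.59
scene blanks [370. 251. 396. 278.] 0.89
scene tube_offcut [406. 264. 432. 294.] 0.62
scene magnet_square [274. 200. 302. 257.] 0.95
top {'camera_matrix': [[530.424, 0.0, 331.1336], [0.0, 530.424, 250.6779], [0.0, 0.0, 1.0]], 'view': [[-0.0262, -0.9996, -0.0098, 0.0153], [0.9821, -0.0275, 0.1863, -0.5332], [-0.1865, -0.0047, 0.9824, -1.2
[... 246 characters left out ...]
88.] 0.71
top blanks [186. 263. 202. 369.] 0.74
top blanks [268. 257. 279. 284.] 0.63
top tube_offcut [232. 263. 254. 280.] 0.63
top magnet_square [360. 231. 372. 268.] 0.56
{'camera_matrix': array([[364.24956694,   0.        , 312.70372811],
       [  0.        , 364.24956694, 243.65756843],
       [  0.        ,   0.        ,   1.        ]]), 'hand_eye': array([[ 1.41356689e-04,  9.54047735e-01,  2.99654632e-01,
         8.13124923e-02],
       [ 9.99999939e-01, -3.91266370e-05, -3.47159662e-04,
         3.44721393e-04],
       [-3.19482411e-04,  2.99654663e-01, -9.54047683e-01,
        -1.56960372e-01],
       [ 0.00000000e+00,  0.00000000e+00,  0.00000000e+00,
         1.00000000e+00]])}
```

```bash
python3 - <<'E'
import cv2
a=cv2.imread('pics/scene0.png');b=cv2.imread('pics/top0.png')
c=cv2.resize(a[180:330,250:450],None,fx=4,fy=4,interpolation=cv2.INTER_CUBIC)
d=cv2.resize(b[210:360,220:380],None,fx=4,fy=4,interpolation=cv2.INTER_CUBIC)
cv2.imwrite('pics/c1.png',c);cv2.imwrite('pics/c2.png',d)
E
```

```text
(no output)
```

View pics/c1.png

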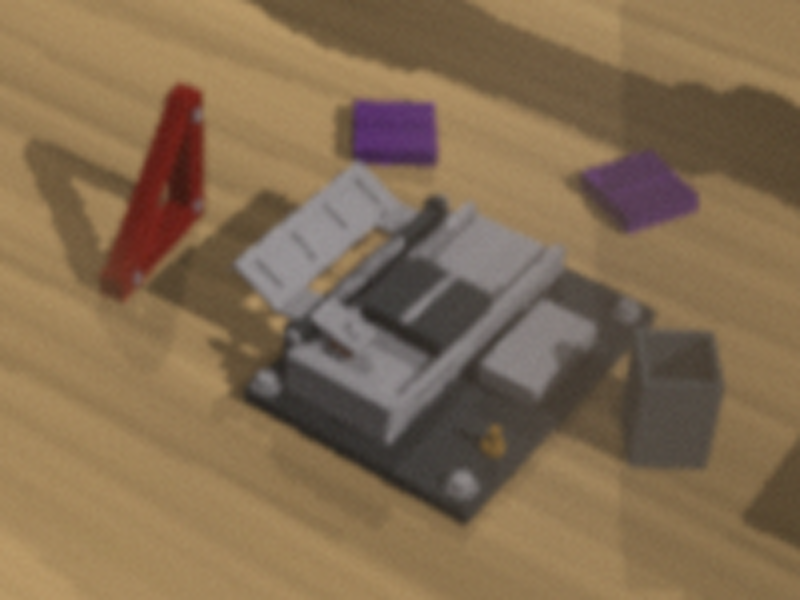

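View pics/c2.png

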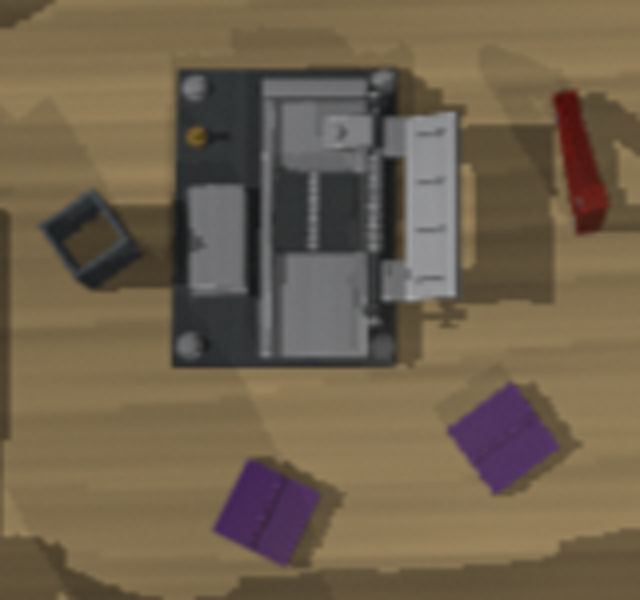

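The first crop shows the jig with the dark coupon on the bed and the thumb plate behind it. The second shows the jig roughly world-aligned, with stop towards +x and thumb plate at −y.

Candidates for the coupon:
- Dark plate between the rails, at top pixel (298,262) and scene pixel (358,254). **This is the one chosen.**
- Two purple look-alikes at top pixels (288,338) and (347,319). Rejected on colour.

Next I'll make a rough jig pose and take a close wrist view.

```bash
cat > h.py <<'E'
from cell import arm
import cv2,numpy as np
def cam(n,st=None):
    ci=arm.camera_info(n);K=ci['camera_matrix']
    if n=='wrist':
        T=np.eye(4);T[:3,:3]=st['orientation'];T[:3,3]=st['eef_pos']
        V=np.linalg.inv(T@ci['hand_eye'])
    else:V=ci['view']
    return K,V
def proj(K,V,P):
    P=np.atleast_2d(P);c=P@V[:3,:3].T+V[:3,3]
    return np.c_[K[0,2]+K[0,0]*c[:,0]/-c[:,2],K[1,2]-K[1,1]*c[:,1]/-c[:,2]]
def plane(K,V,uv,z):
    uv=np.atleast_2d(uv);d=np.c_[(uv[:,0]-K[0,2])/K[0,0],-(uv[:,1]-K[1,2])/K[1,1],-np.ones(len(uv))]@V[:3,:3]
    o=-V[:3,:3].T@V[:3,3];return o+d*((z-o[2])/d[:,2])[:,None]
def cloud(K,V,d):
    v,u=np.indices(d.shape);c=np.stack([(u-K[0,2])/K[0,0]*d,-(v-K[1,2])/K[1,1]*d,-d],-1)
    return (c-V[:3,3])@V[:3,:3]
def Rz(a):return np.array([[np.cos(a),-np.sin(a),0],[np.sin(a),np.cos(a),0],[0,0,1.]])
def tool(a):return Rz(a)@np.diag([-1.,1,-1])   # tool x = -jig x, y = jig y, z down
E
python3 - <<'E'
from h import *
K,V=cam('top')
w=plane(K,V,[(264.8,227.5),(318.8,227.5),(319,301.7),(263.2,301.7)],.01);print(w.round(4).tolist(),w.mean(0))
d=np.load('pics/top0.npz')['d'];X=cloud(K,V,d)
for uv in[(298,262),(301,290),(272,240),(281,268)]:print(uv,X[uv[1]-1:uv[1]+2,uv[0]-1:uv[0]+2].reshape(-1,3).mean(0).round(4))
# magnet square & tube extents
for n,(l,t,r,b) in dict(mag=(355,228,375,272),tube=(230,257,258,283)).items():
    P=X[t:b,l:r].reshape(-1,3);P=P[P[:,2]>.03];print(n,P.min(0).round(3),P.max(0).round(3))
a=np.arctan2(*(w[0]-w[3])[[1,0]]);a2=np.arctan2(*(w[1]-w[2])[[1,0]]);a3=np.arctan2(*(w[0]-w[1])[[1,0]])-np.pi/2;print(a,a2,a3)
c=w.mean(0);a=(a+a2+a3)/3
j=c-Rz(a)@[0,.02,0];print('jig',j,a)
arm.grip(.61)
p=j+Rz(a)@[-.08,-.02,0];p[2]=.27
arm.move_to(p,tool(a))
for k in range(2):
    s=arm.state();pic,dd=arm.snapshot('wrist');np.savez(f'pics/w{k}.npz',p=pic,d=dd,e=s['eef_pos'],o=s['orientation'])
    cv2.imwrite(f'pics/w{k}.png',pic[...,::-1])
    for t in('jig','coupon','thumb_plate','jaw'):
        for r in arm.recognise(t,'wrist')[:2]:print(k,t,np.round(r['box']),round(r['score'],2))
    if k==0:
        q=p.copy();q[:2]+=[.05,-.02]; arm.move_linear(q,speed=.2)
print(arm.state()['clock'],arm.state()['width'],arm.state()['eef_pos'],p)
E
```

```text
[[0.6057, 0.1679, 0.01], [0.6018, 0.0307, 0.01], [0.4136, 0.0344, 0.01], [0.4174, 0.1724, 0.01]] [0.5096312  0.10134865 0.01      ]
(298, 262) [0.5104 0.0831 0.0345]
(301, 290) [0.4424 0.0776 0.0222]
(272, 240) [0.5731 0.15   0.0084]
(281, 268) [0.4993 0.1268 0.0178]
mag [ 0.292 -0.096  0.031] [ 0.57  -0.005  1.321]
tube [ 0.292 -0.005  0.03 ] [0.523 0.247 1.321]
-0.02386167746779909 -0.01919894144740797 -0.028466238865298976
jig [0.5091544  0.08135433 0.01      ] -0.023842285926835346
0 jig [249. 192. 409. 343.] 0.95
0 coupon [328.  79. 392. 143.] 0.91
0 coupon [198. 120. 265. 184.] 0.81
0 thumb_plate [251. 229. 326. 329.] 0.63
0 jaw [251. 231. 326. 327.] 0.65
1 jig [268. 147. 428. 306.] 0.78
1 coupon [348.  26. 413.  94.] 0.93
1 coupon [211.  70. 278. 138.] 0.79
1 thumb_plate [270. 181. 343. 289.] 0.73
1 thumb_plate [264. 145. 430. 306.] 0.42
1 jaw [267. 187. 342. 288.] 0.93
1 jaw [269. 148. 429. 304.] 0.33
4.5417 0.6112156749903512 [0.47810915 0.04370491 0.27001086] [0.42870034 0.06326722 0.27      ]
```

View pics/w0.png

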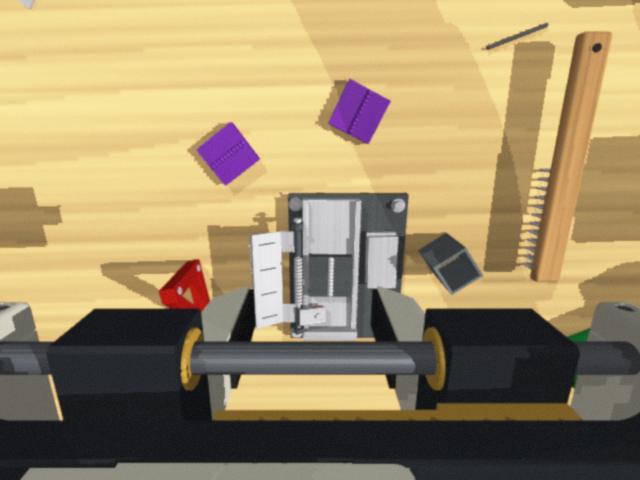

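```bash
cat > fit.py <<'E'
from h import *
from scipy.optimize import minimize
views=[]
for f,n in(('top0','top'),('scene0','scene'),('w0','wrist'),('w1','wrist')):
    z=np.load(f'pics/{f}.npz');st=dict(eef_pos=z['e'],orientation=z['o']) if 'e' in z else None
    views.append((f,*cam(n,st),z['p']))
def seg(a,b,n=60):return np.linspace(a,b,n)
m=1e-3*np.vstack([seg((-95,-50,10),(95,-50,10)),seg((-95,90,10),(95,90,10)),seg((-95,-50,10),(-95,90,10)),seg((95,-50,10),(95,90,10)),
 seg((-90,26.5,28),(70,26.5,28)),seg((-90,-26.5,28),(70,-26.5,28)),seg((70,-26,36),(70,26,36),20),seg((82,-26,36),(82,26,36),20)])
cp=1e-3*np.vstack([seg((-25,-25,12),(-25,25,12),30),seg((25,-25,12),(25,25,12),30)])
DT={}
for f,K,V,p in views:
    g=cv2.GaussianBlur(cv2.cvtColor(p,cv2.COLOR_RGB2GRAY),(3,3),0)
    e=cv2.Canny(cv2.resize(g,None,fx=3,fy=3,interpolation=cv2.INTER_CUBIC),30,80)
    DT[f]=cv2.distanceTransform(255-e,cv2.DIST_L2,5)/3
def cost(P,fs):
    c=0
    for f,K,V,_ in views:
        if f not in fs:continue
        uv=proj(K,V,P)*3+1;d=cv2.remap(DT[f],uv[:,0].astype('f4').reshape(-1,1),uv[:,1].astype('f4').reshape(-1,1),1)
        c+=np.minimum(d,3).mean()
    return c
J=lambda q,P:P@Rz(q[2]).T+[q[0],q[1],0]
def fit(fs):
    best=min((minimize(lambda q:cost(J(q*[1,1,2],m),fs),[.509+dx,.081+dy,-.012],method='Nelder-Mead',options=dict(initial_simplex=np.array([.509+dx,.081+dy,-.012])+np.vstack([np.zeros(3),np.diag([.003,.003,.01])]),xatol=1e-5)) for dx in(-.003,0,.003) for dy in(-.003,0,.003)),key=lambda r:r.fun)
    return best.x*[1,1,2],best.fun
for fs in(['top0'],['scene0'],['w0'],['w1'],['top0','w0','w1','scene0']):
    q,c=fit(fs);xs=np.arange(-.05,.03,.0005);cc=[cost(J(q,cp+[x,0,.022]),fs) for x in xs]
    print(fs,q.round(4),round(c/len(fs),2),'coupon x',xs[np.argsort(cc)[:3]],min(cc)/len(fs))
xc=xs[np.argmin(cc)]
tiles=[]
boxes=dict(top0=(240,215),scene0=(300,195),w0=(240,180),w1=(260,140))
for f,K,V,p in views:
    x0,y0=boxes[f];c=cv2.resize(p[y0:y0+130,x0:x0+175,::-1],None,fx=2.25,fy=2.25,interpolation=cv2.INTER_CUBIC)
    for P,col in((m,(0,255,0)),(cp+[xc,0,.022],(0,0,255))):
        for u,v in proj(K,V,J(q,P)):
            u=int((u-x0+.5)*2.25);v=int((v-y0+.5)*2.25)
            if 0<=u<c.shape[1] and 0<=v<c.shape[0]:c[v,u]=col
    tiles.append(c)
cv2.imwrite('pics/ov.png',np.vstack([np.hstack(tiles[:2]),np.hstack(tiles[2:])]))
E
python3 fit.py
```

```text
['top0'] [ 0.5102  0.0834 -0.0124] 1.71 coupon x [ 4.16333634e-17 -5.00000000e-04 -1.00000000e-03] 1.3283732
['scene0'] [0.522  0.0848 0.002 ] 1.62 coupon x [0.001  0.0005 0.0015] 1.232843
['w0'] [ 0.5132  0.0834 -0.0226] 1.18 coupon x [-0.004  -0.0035 -0.003 ] 0.8708634
['w1'] [ 0.5133  0.0832 -0.0245] 1.22 coupon x [-0.003  -0.0025 -0.002 ] 0.5194579
['top0', 'w0', 'w1', 'scene0'] [ 0.5132  0.0834 -0.0219] 1.58 coupon x [-0.003  -0.0025 -0.002 ] 1.1609656
```

View pics/ov.png

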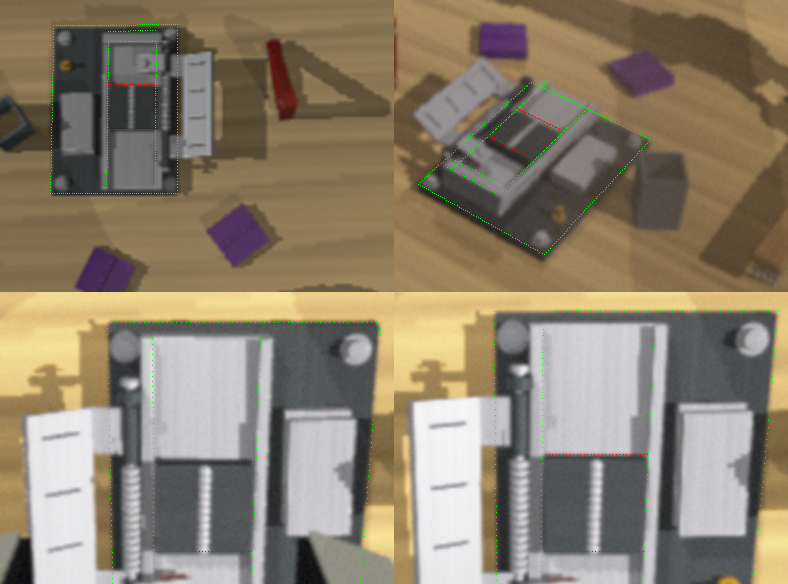

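The wrist overlays fit well: jig at (0.513, 0.083, −0.0225 rad), coupon at jig x ≈ −3 mm. Now I'll go above the jig, press the thumb plate and check forces.

```bash
cat >> h.py <<'E'
q=np.array([.5132,.0834,-.0225])
def W(x,y,z):  # jig mm -> world TCP
    return J0@(np.array([x,y,0])*1e-3)+[q[0],q[1],z*1e-3]
J0=Rz(q[2])
def F():
    s=arm.state();e=J0.T@(s['eef_pos']-[q[0],q[1],0])*1e3
    print(round(s['clock'],2),'jig mm',e.round(1),'F',(J0.T@s['force']).round(2),'w',round(s['width'],3));return J0.T@s['force'],e
E
python3 - <<'E'
from h import *
arm.move_to(W(-43,-31.5,110),tool(q[2]));F()
arm.move_linear(W(-43,-31.5,60),speed=.15);f0,_=F()
for z in(48,40,34,30,27):
    arm.move_linear(W(-43,-31.5,z),speed=.05);f,_=F()
    if f[2]-f0[2]>18 or np.hypot(*(f-f0)[:2])>8:print('stop');break
arm.snapshot('scene')
p,d=arm.snapshot('scene');cv2.imwrite('pics/s1.png',cv2.resize(p[160:310,260:460,::-1],None,fx=4,fy=4,interpolation=cv2.INTER_CUBIC))
E
```

```text
5.22 jig mm [-42.  -31.3 110.9] F [0.91 0.04 0.32] w 0.612
5.71 jig mm [-41.8 -31.4  61.2] F [-0.63 -0.47 -0.15] w 0.613
6.1 jig mm [-43.2 -31.5  47.9] F [ 0.47 -0.27 -0.34] w 0.608
6.41 jig mm [-43.5 -31.6  39.6] F [ 0.09 -0.05  0.03] w 0.608
6.67 jig mm [-42.5 -31.4  34.3] F [-1.28 -0.53  7.23] w 0.609
6.92 jig mm [-42.4 -30.9  30.6] F [-1.89  0.92 10.1 ] w 0.609
7.17 jig mm [-42.4 -30.2  27.9] F [-2.21  2.67 13.06] w 0.611
```

View pics/s1.png

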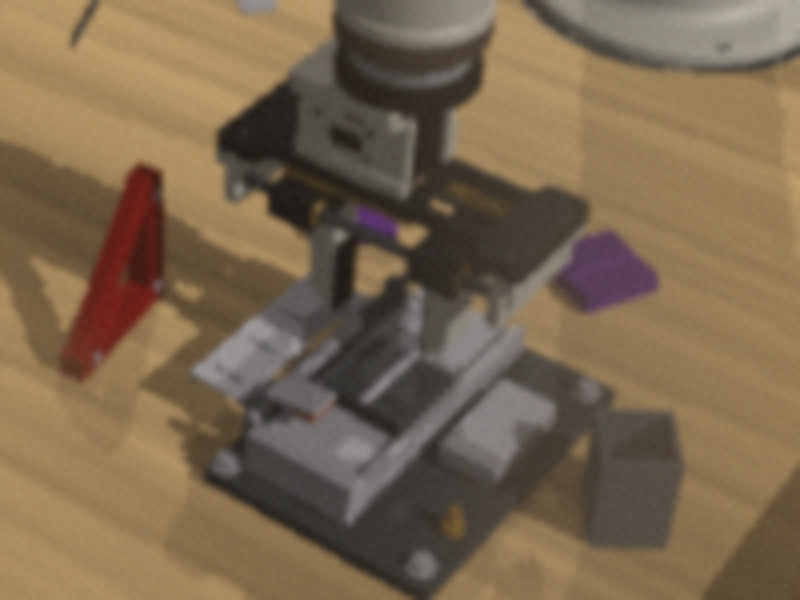

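The plate is nearly level, the jaw is up at crop (305,395), and the other finger stands behind the coupon at crop (440,350). Next I'll press slightly further and push.

```bash
python3 - <<'E'
from h import *
arm.move_linear(W(-43,-31.5,25.3),speed=.03);arm.pause(.3);f0,_=F()
if f0[2]<20:
    for x in list(range(-38,4,6))+list(np.arange(0,18,1.5)):
        if x<F.__dict__.get('last',-99):continue
        F.last=x
        arm.move_linear(W(x,-31.5,25.3),speed=.03);f,e=F()
        if f[0]-f0[0]<-9 or f[2]>22:print('stop');break
arm.pause(.2);F()
p,d=arm.snapshot('scene');np.savez('pics/s2.npz',p=p,d=d);cv2.imwrite('pics/s2.png',cv2.resize(p[160:310,260:460,::-1],None,fx=4,fy=4,interpolation=cv2.INTER_CUBIC))
E
```

```text
7.83 jig mm [-42.4 -29.7  26.5] F [-4.08  3.67 14.65] w 0.608
8.14 jig mm [-41.3 -29.8  25.5] F [-10.65   5.19  16.58] w 0.61
8.49 jig mm [-35.9 -31.   25. ] F [-9.02  2.14 14.21] w 0.607
8.84 jig mm [-30.9 -31.7  24.7] F [-10.29   0.29  13.24] w 0.605
9.19 jig mm [-24.8 -32.1  24.6] F [-10.01  -0.16  12.18] w 0.612
9.54 jig mm [-18.7 -32.4  24.6] F [-10.11  -0.97  12.36] w 0.612
9.89 jig mm [-12.7 -32.5  24.6] F [-10.65  -1.13  11.41] w 0.608
10.24 jig mm [ -6.6 -32.5  24.6] F [-9.31 -1.06 11.4 ] w 0.609
10.49 jig mm [ -5.6 -32.5  24.5] F [-11.97  -1.14  13.84] w 0.611
10.74 jig mm [ -4.1 -32.5  24.4] F [-11.69  -1.16  12.62] w 0.609
10.99 jig mm [ -2.6 -32.5  24.4] F [-11.33  -0.94  12.48] w 0.609
11.24 jig mm [ -1.  -32.5  24.4] F [-11.27  -0.96  11.57] w 0.61
11.49 jig mm [  0.5 -32.6  24.4] F [-10.46  -0.82  11.73] w 0.613
11.74 jig mm [  2.1 -32.6  24.4] F [-10.55  -1.73  11.04] w 0.607
11.99 jig mm [  3.5 -32.6  24.4] F [-12.16  -1.15  12.3 ] w 0.609
12.24 jig mm [  5.  -32.6  24.4] F [-11.4   -1.67  11.8 ] w 0.611
12.49 jig mm [  6.5 -32.6  24.4] F [-12.53  -0.97  12.03] w 0.612
12.74 jig mm [  8.1 -32.6  24.4] F [-12.44  -0.61  12.63] w 0.609
12.99 jig mm [  9.6 -32.6  24.4] F [-10.47  -1.79  11.36] w 0.611
13.24 jig mm [  9.9 -32.6  24.4] F [-13.7   -1.81  15.42] w 0.611
stop
13.44 jig mm [  9.9 -32.6  24.4] F [-14.62  -1.39  14.97] w 0.609
```

View pics/s2.png

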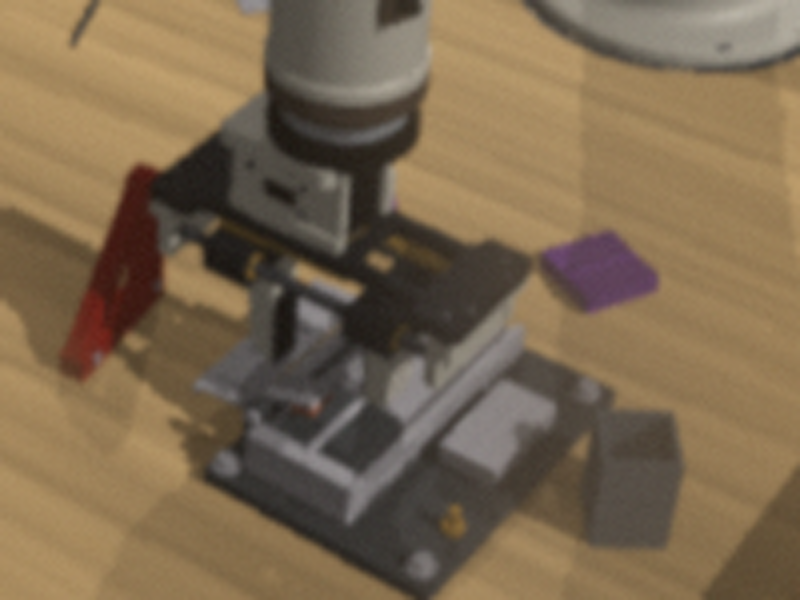

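The coupon now looks to be against the stop bar and the tip stalled at x = 9.9, about as expected for home. I'll press a little harder to confirm, then back off from the edge with the plate still held.

```bash
python3 - <<'E'
from h import *
for x in(13.,14.5):
    arm.move_linear(W(x,-31.5,25.3),speed=.03);arm.pause(.2);F()
arm.move_linear(W(4,-31.5,25.3),speed=.03);arm.pause(.2);F()
for n in('scene','top'):
    p,d=arm.snapshot(n);np.savez(f'pics/{n}3.npz',p=p,d=d)
s=np.load('pics/scene3.npz')['p'];t=np.load('pics/top3.npz')['p']
cv2.imwrite('pics/s3.png',np.hstack([cv2.resize(s[235:295,300:380,::-1],(400,300),interpolation=2),cv2.resize(t[215:275,270:350,::-1],(400,300),interpolation=2)]))
E
```

```text
13.96 jig mm [  9.8 -32.9  25.1] F [-9.28 -2.79 10.88] w 0.612
14.41 jig mm [  9.9 -32.9  24.9] F [-10.49  -2.75  13.43] w 0.613
15.11 jig mm [  8.5 -32.9  27.3] F [ 3.06 -3.91  8.6 ] w 0.612
```

View pics/s3.png

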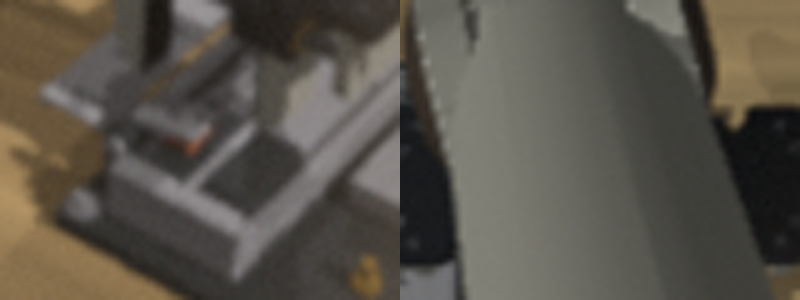

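The arm is compliant, with a lag of about 0.5 mm/N, so my last commands were actually a slight retreat. I'll push again further to confirm the coupon is hard against the stop.

```bash
python3 - <<'E'
from h import *
for x in(12,16,19,22,25):
    arm.move_linear(W(x,-31.5,25.3),speed=.04);arm.pause(.15);f,e=F()
    if f[2]>28 or f[0]<-28:print('stop');break
E
```

```text
15.71 jig mm [  9.8 -32.3  25.4] F [-6.33 -1.67 11.48] w 0.607
16.11 jig mm [ 10.  -32.1  24.8] F [-14.45  -1.1   17.64] w 0.614
16.51 jig mm [ 10.1 -32.   24.4] F [-20.6    0.15  22.3 ] w 0.608
16.91 jig mm [ 10.2 -31.9  24. ] F [-26.35   0.1   28.69] w 0.606
stop
```

It is hard against the stop: 10.2 mm at 26 N, with 10.5 mm expected. Next I'll back the pushing finger off with the plate still held, then release upward.

```bash
python3 - <<'E'
from h import *
arm.move_linear(W(10,-31.5,24.8),speed=.03);F()
arm.move_linear(W(0,-31.5,24.5),speed=.03);arm.pause(.2);F()
for z in(32,40,50):
    arm.move_linear(W(0,-31.5,z),speed=.04);F()
arm.move_linear(W(0,-31.5,130),speed=.15)
arm.move_to(W(-70,-31.5,270),tool(q[2]));arm.pause(.2);F()
s=arm.state();p,d=arm.snapshot('wrist');np.savez('pics/w0.npz',p=p,d=d,e=s['eef_pos'],o=s['orientation'])
p2,d2=arm.snapshot('scene');np.savez('pics/scene0.npz',p=p2,d=d2)
cv2.imwrite('pics/s4.png',np.hstack([cv2.resize(p2[210:310,300:420,::-1],(400,333),interpolation=2),cv2.resize(p[190:310,240:384,::-1],(400,333),interpolation=2)]))
K,V=cam('wrist',s)
for x in(70,20):print(x,proj(K,V,[W(x,y,34+2*(x==70)) for y in(-15,0,20)]).round(1).tolist())
E
```

```text
17.46 jig mm [ 10.  -32.4  25.5] F [-2.35 -2.44  9.7 ] w 0.611
18.14 jig mm [  6.4 -31.8  27.3] F [ 5.98 -2.21 11.61] w 0.612
18.48 jig mm [ -0.1 -31.4  31.9] F [ 2.   -0.51  3.45] w 0.613
18.83 jig mm [ -0.3 -31.5  39.9] F [-0.19  0.02 -0.49] w 0.611
19.23 jig mm [  0.3 -31.5  50.4] F [-0.51 -0.18  0.48] w 0.608
20.79 jig mm [-70.5 -31.7 268. ] F [-0.47  0.02 -0.87] w 0.61
70 [[326.4, 323.5], [338.8, 323.5], [355.5, 323.5]]
20 [[326.8, 284.4], [339.6, 284.4], [356.8, 284.4]]
```

View pics/s4.png

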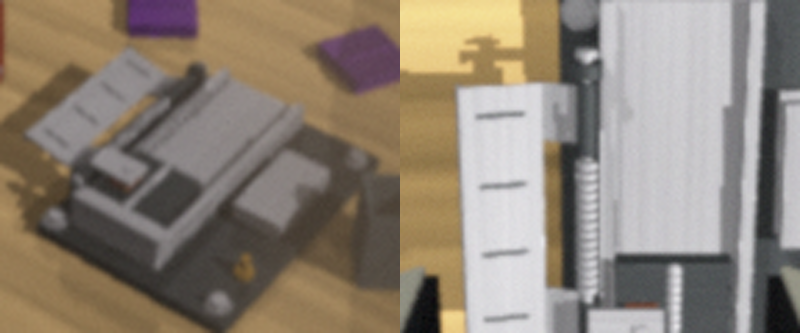

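The jaw is down on the coupon, seen at left crop (118,165) and right crop (625,315). The coupon's rear edge is at wrist row ≈ 284, against 284.4 predicted for home. The robot is clear of everything.

```bash
python3 -c "
from cell import arm
print(arm.sign_off())"
```

```text
the job is handed in; nothing more can be done
None
```

The coupon is home against the end stop with the jaw clamped down on it, the arm is clear and nothing else was moved; I handed the job in at about 21 s of the 35 s allowed, but no verdict came back.

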